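# Pack the hot-desk kit tray

## Task

Pack the hot-desk kit from the things scattered on the near part of the desk, in front of the keyboard: put the stapler in the long pocket of the grey kit tray, the power adapter in the oblong pocket, the clear box of page flags in the square pocket and the glue stick standing upright in the round pocket, each flat on the floor of its pocket and upright as it stood. Leave the two look-alikes where they are: the soft hinged case that resembles the adapter, and the larger unboxed cube of notes that resembles the box of flags; what stands farther back on the desk, such as a second box of flags, is not part of the job either.

Things in the scene. Friction and masses are not known exactly. Their poses are not given: they have to be found in the camera images.
- stapler: Desk stapler lying on its base, 135 x 34 x 41 mm, about 0.19 kg. Origin: centre of its underside; x along its length (the arm's hinge end at +x), y across, z up. The base plate is 34 mm wide and 6 mm high; the arm above it is 20 mm wide from 17 to 41 mm above the desk and is the place to grip, across y near the middle. The arm does not move.
- adapter: Power adapter: small black rounded block without a lead, 45 (x) x 55 (y) x 28 mm (z), about 0.14 kg, with a pale panel on top. Origin: centre of its underside, z up. The smaller and plainer of the two black blocks. Grip it across the 45 mm; gripped at least 14 mm above its underside the fingers clear the pocket rim.
- flag_box: Clear box with a block of page flags inside, 52 x 52 x 48 mm, about 0.06 kg; the smaller of the two blocks of notes and the one with a clear box round it. Origin: centre of its underside, z up. Grip it across 52 mm. (A second such box far back on the right is part of the room.)
- glue_stick: Glue stick standing upright with its cap on top, 26 mm in diameter, 92 mm high, light. Origin: centre of its underside, z up.
- zip_case: Look-alike, not part of the kit: black soft case with a hinged lid (shut) and a seam all round, 53 x 78 x 34 mm. Origin: centre of its underside. Leave it alone.
- note_cube: Look-alike, not part of the kit: cube of sticky notes without a box, 78 x 78 x 44 mm. Origin: centre of its underside. Leave it alone.
- insert_long: Insert with the long pocket, for the stapler: plate 258 x 70 mm in one half of the grey tray (268 x 164 mm, rim 26 mm above the desk); pocket 159 mm (x) by 54 mm (y). Origin: centre of its underside, z up, x along the tray. Pocket centred on it, 12 mm deep: floor 2 mm, rim 14 mm above the origin. Fixed in the tray.
- insert_oblong: Insert with the oblong pocket, for the power adapter: pocket 78 mm (x) by 61 mm (y), dark floor; the adapter's 55 mm side goes along x. One of three 85 x 83 mm inserts in a row, in varying order. Origin: centre of its underside, z up, x along the tray. Pocket centred on it, 12 mm deep: floor 2 mm, rim 14 mm above the origin. Fixed in the tray.
- insert_square: Insert with the square pocket, for the box of page flags: pocket 68 x 68 mm, dark floor. One of three 85 x 83 mm inserts in a row, in varying order. Origin: centre of its underside, z up, x along the tray. Pocket centred on it, 12 mm deep: floor 2 mm, rim 14 mm above the origin. Fixed in the tray.
- insert_round: Insert with the round pocket, for the glue stick: pocket 44 mm in diameter, dark floor. One of three 85 x 83 mm inserts in a row, in varying order. Origin: centre of its underside, z up, x along the tray. Pocket centred on it, 12 mm deep: floor 2 mm, rim 14 mm above the origin. Fixed in the tray.

How it is judged:
By the outcome, as a careful person would: the job done as asked, in the order asked, and still so for the second after the job is handed in, with the robot touching nothing.
It also fails if it takes over 99 s, if anything falls off the work surface, if the arm or the gripper's body presses on something with over 40 N, if the wrist force passes 120 N, or if a joint passes its speed limit or range.

## Robot

A 6-joint arm with a two-finger parallel gripper is mounted at the origin on a cart in front of the work surface, level with it; the furniture and walls round the work are solid. World frame = base frame: x ahead of the robot, y to its left, z up, the work surface at z = 0. Lengths are in m, angles in rad, forces in N, time in s.
With the tool pointing down it reaches from about 0.35 to 0.85 m from the base axis. Payload 8.1 kg.
Tool frame: the origin (TCP) lies between the finger pads; the fingertips stand 11 mm ahead of it and the grasp point (between the pads) lies 8 mm behind it (robot.tips_ahead is the distance from the TCP to the fingertips, in m); z points along the fingers, y is the line along which they close (so a half turn about z gives the same grasp; the last joint's range is limited). The gripper opens to 93 mm and grips with 3 to 60 N. Pads are 15 mm wide; open, the fingers measure 128 mm over their backs; the gripper's body (75 mm by 188 mm) begins 65 mm behind the grasp point.
Start: joints at [-1.431, 0.13, 1.488, -0, 1.523, -0.085], TCP at [0.134, -0.585, 0.23] pointing down, gripper open.
Joint ranges: [-2.96, 2.96], [-0.89, 2.26], [0.02, 2.5], [-1.34, 4.48], [0, 2.73], [-2.66, 2.66]. Speed limits (rad/s): [2.39, 2.39, 2.79, 3.14, 3.14, 3.14].

## Interface

Orientations are given as a rotation vector (axis times angle).
In Python, from plant import robot gives the robot as it stands. The module is installed in compiled form; this text tells all that it offers.
- The arm moves only by the tool move_arm, never from a script. Its argument "deltas" is one flat list of numbers, 7 for each row, row after row: the shift along the tool's x, y, z in m, then the turn, a rotation vector about the tool's x, y, z in rad, then the opening, from 0 (shut) to 1 (fully open). A call has 1 to 12 rows; each row is the pose to reach, as a shift and turn from the pose commanded when the call began, along the tool's axes at that moment; what a row does not reach only later rows make up. A row lasts 1/8 s, in which the tool goes at most 62.5 mm and 10.7 degrees, less where a joint would pass 70% of its speed; a pose out of reach is approached as far as the arm can. A call with a gripper value outside its range is refused whole. The fingers move at their own pace and stop on an object; "squeeze" is the grip in N (left out, the last holds). Time passes only in rows, so rows that repeat a pose let the fingers close. It gives the time, the measured TCP pose, the force, the opening and the grip force at its end, in the units of the state.
- robot.read_state(): the state, without advancing time (a new reading comes with each control period).
- robot.read_camera(name): name is "side" or "top"; returns (picture, depth): 384x512x3 uint8, red, green, blue; 384x512 float32, m along the optical axis (not along the pixel's ray), 0 where there is no reading.
- robot.camera_model(name): a dict with "K" (3x3 intrinsics, pixels), "k1" (the pictures are not rectified: a ray, as slopes to the right and down, at radius r is drawn at 1 + k1 r^2 times it, then the intrinsics apply), "R" (3x3) and "t" (3): a world point X has camera coordinates R X + t. Camera axes: x right, y down, z forward; pixel columns grow to the right and rows downward; lengths in m; the calibration is good to about 2 mm. A picture is of the moment at which its call begins. camera_model takes no time and is no camera call.
- robot.close_job(): hands the job in; it is judged then, once.
Trained networks look in the newest picture that a camera, given by its name, has taken for a name from the list of things; names that differ only in an ending like _2 or _b are one class to them, and where a whole thing is asked for, a point or a joint stands for the part that bears it (a point fixed in the world has none). Each returns a list of dicts, best first, with "confidence" (0 to 1); they miss things now and then, are a little off and sometimes report something else, mostly with a low value. They report only what shows in the picture. A call takes as long as a camera call.
- robot.recognise(camera, label): "uv" ([column, row] in pixels, amid what is visible of it).
The state is a dict: "t": time; "q": joint angles; "dq": joint speeds; "joint_torque": joint torques, N m; "tool_pos": TCP position; "orientation": TCP orientation; "force": force on the tool from outside, world axes, zero at the start; "wrist_torque": the same for the moment, N m; "opening": finger opening in m; "gripper_force": force on a finger pad.
Only numpy, scipy, OpenCV 4.12 (cv2) and the standard library are available. Lean on these libraries where they do the work, as an engineer would, in place of code of your own. Each camera call takes 0.05 s, during which the arm holds its last target. There are 200 camera calls.

## Working session

There is one attempt and no reset: what is moved stays moved. The work goes in short steps, Python scripts to look and compute and a tool call to move; the robot and the scene stay as the last step left them, time stands still between calls to the robot, and variables do not carry over. Pictures are saved under pics/ and viewed, at most 14 in all, crops included, and the job is handed in when it is done.

Besides the shell and the picture viewer there is one more tool, called after ">>>" by a JSON object that holds its "fn" and its "kwargs", one argument or row to a line. move_arm: Moves the arm, as the interface text tells. Its arguments: {"type":"object","properties":{"deltas":{"type":"array","items":{"type":"number"}},"squeeze":{"type":"number"}},"required":["deltas"]}

```bash
mkdir -p pics; cat > h.py <<'E'
import numpy as np, cv2
from plant import robot
def rays(cam,uv):
    m=robot.camera_model(cam);K=np.array(m["K"]);k=m["k1"]
    uv=np.atleast_2d(np.asarray(uv,float))
    d=cv2.undistortPoints(uv[:,None],K,np.array([k,0,0,0.]))[:,0]
    return np.c_[d,np.ones(len(d))],np.array(m["R"]),np.array(m["t"])
def cloud(cam,uv,depth):
    r,R,t=rays(cam,uv); uv=np.atleast_2d(uv).astype(int)
    z=depth[uv[:,1],uv[:,0]]
    return (r*z[:,None]-t)@R
def onplane(cam,uv,h):
    r,R,t=rays(cam,uv); c=-R.T@t; d=r@R
    return c+d*((h-c[2])/d[:,2])[:,None]
def full(cam,depth):
    H,W=depth.shape; u,v=np.meshgrid(np.arange(W),np.arange(H))
    P=cloud(cam,np.c_[u.ravel(),v.ravel()],depth).reshape(H,W,3); P[depth<=0]=np.nan
    return P
E
python3 - <<'E'
from h import *
for c in("top","side"):
    p,d=robot.read_camera(c); np.savez(f"{c}0.npz",p=p,d=d)
    cv2.imwrite(f"pics/{c}0.png",cv2.resize(p[:,:,::-1],(768,576)))
    m=robot.camera_model(c);print(c,-np.array(m["R"]).T@m["t"])
    for n in"stapler adapter flag_box glue_stick zip_case note_cube insert_long insert_oblong insert_square insert_round".split():
        for x in robot.recognise(c,n)[:2]:
            print(n,np.round(x["uv"]),round(x["confidence"],2),cloud(c,np.round(x["uv"]),d)[0].round(3))
print(robot.read_state())
E
```

```text
top [ 0.30390171 -0.06810427  1.28727355]
stapler [309. 155.] 0.97 [ 0.619 -0.203  0.009]
stapler [319. 216.] 0.48 [ 0.432 -0.22   0.042]
adapter [364. 211.] 0.83 [ 0.444 -0.351  0.027]
flag_box [318. 217.] 0.77 [ 0.429 -0.217  0.042]
flag_box [267. 154.] 0.35 [ 0.607 -0.077  0.087]
zip_case [269. 216.] 0.92 [ 0.436 -0.077  0.037]
zip_case [180. 216.] 0.4 [0.447 0.183 0.013]
note_cube [359. 162.] 0.81 [ 0.585 -0.343  0.042]
insert_long [206. 189.] 0.59 [0.524 0.106 0.014]
insert_oblong [177. 161.] 0.82 [0.612 0.193 0.013]
insert_oblong [361. 161.] 0.6 [ 0.588 -0.349  0.043]
insert_round [181. 190.] 0.73 [0.524 0.181 0.01 ]
insert_round [312. 152.] 0.56 [ 0.621 -0.209  0.04 ]
side [0.27798566 0.92315559 0.52904112]
stapler [243. 172.] 0.65 [ 0.611 -0.208  0.019]
adapter [309. 159.] 0.64 [ 0.441 -0.332  0.026]
flag_box [307. 174.] 0.55 [ 0.427 -0.194  0.038]
glue_stick [226. 183.] 0.73 [ 0.614 -0.063  0.049]
zip_case [296. 200.] 0.88 [ 0.43  -0.042  0.033]
zip_case [306. 174.] 0.53 [ 0.429 -0.194  0.038]
note_cube [260. 155.] 0.95 [ 0.586 -0.306  0.036]
note_cube [230. 249.] 0.46 [0.53
[... 242 characters left out ...]
 0.61 [0.531 0.17  0.012]
{'t': 1.1, 'q': array([-1.43140412e+00,  1.30380978e-01,  1.48820769e+00,  2.74094373e-06,
        1.52297687e+00, -8.54175475e-02]), 'dq': array([ 0.0019744 , -0.00058264, -0.00057178, -0.00024577, -0.00222811,
        0.00042894]), 'joint_torque': array([ 1.49867534e-03, -5.59773266e+01, -4.92063904e+01,  7.68147572e-02,
        2.25060125e-02,  1.25703335e-05]), 'tool_pos': array([ 0.13376659, -0.58491011,  0.22964236]), 'orientation': array([3.12173992e+00, 3.52383942e-01, 5.44806068e-06]), 'force': array([ 0.20252355, -0.11641741,  0.23335755]), 'wrist_torque': array([ 0.01920283, -0.01256879,  0.02148561]), 'gripper_force': 0.0, 'opening': 0.09321639307941144}
```

```bash
python3 - <<'E'
from h import *
z=np.load("top0.npz");p,d=z["p"],z["d"];P=full("top",d)
crop=p[120:250,140:400];cv2.imwrite("pics/topcrop.png",cv2.resize(crop[:,:,::-1],None,fx=3,fy=3,interpolation=cv2.INTER_CUBIC))
reg=dict(stapler=(309,155),adapter=(364,211),flag=(318,217),glue=(267,154),zip=(269,216),cube=(359,162),tray=(180,190))
print("desk z",np.nanmedian(P[230:245,200:330,2]))
M=(P[...,2]>0.010).astype(np.uint8)
n,l,s,c=cv2.connectedComponentsWithStats(M)
for k,(u,v) in reg.items():
    i=l[v,u]
    if i==0:
        w=l[v-6:v+7,u-6:u+7];i=np.bincount(w[w>0]).argmax()
    Q=P[l==i];zt=np.percentile(Q[:,2],90)
    T=Q[Q[:,2]>zt-0.008]
    (cx,cy),(w,h),a=cv2.minAreaRect((T[:,:2]*1000).astype(np.float32))
    print(k,s[i],"top z",zt.round(3),"rect",round(cx),round(cy),round(w),round(h),round(a,1),"mean",T.mean(0).round(3))
m=l==l[190,206]
if m.any():
    Q=P[m];print("tray",np.nanmin(Q,0),np.nanmax(Q,0))
s_=np.load("side0.npz");cv2.imwrite("pics/sidecrop.png",cv2.resize(s_["p"][120:300,120:380][:,:,::-1],None,fx=3,fy=3,interpolation=cv2.INTER_CUBIC))
E
```

```text
desk z 0.0014168038413525927
stapler [305 134  37  45 758] top z 0.041 rect 617 -230 129 59 10.9 mean [ 0.619 -0.216  0.039]
adapter [353 201  23  21 309] top z 0.031 rect 446 -353 44 55 18.8 mean [ 0.446 -0.353  0.028]
flag [306 204  24  23 354] top z 0.047 rect 436 -218 52 52 15.1 mean [ 0.435 -0.218  0.043]
glue [262 146   9  15 121] top z 0.094 rect 617 -74 23 23 2.7 mean [ 0.618 -0.074  0.092]
zip [256 205  28  23 473] top z 0.037 rect 438 -80 77 51 74.8 mean [ 0.437 -0.079  0.034]
cube [342 147  33  30 761] top z 0.046 rect 591 -344 77 76 80.6 mean [ 0.59  -0.344  0.043]
tray [ 147  137   77  106 5112] top z 0.027 rect 527 161 328 187 3.9 mean [0.526 0.15  0.024]
tray [0.36773394 0.05540943 0.01000268] [0.68535959 0.28393609 0.03433909]
```

View pics/topcrop.png

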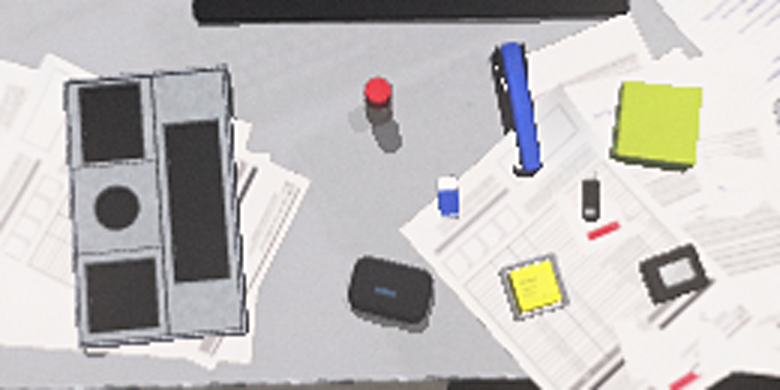

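View pics/sidecrop.png

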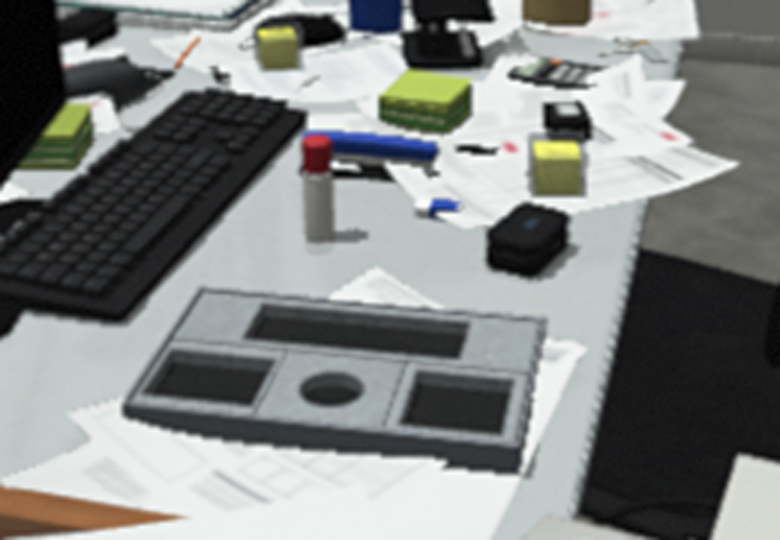

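The top crop shows the tray at left with the oblong pocket at crop (112,122), round at (117,208), square at (122,295) and long at (197,200). The stapler is at (520,108), glue stick at (378,100), adapter at (675,272) and flag box at (535,287). The soft case is at (392,288) and the note cube at (658,122). The side crop agrees with this.

```bash
python3 - <<'E'
from h import *
z=np.load("top0.npz");p,d=z["p"],z["d"];P=full("top",d)
g=p.max(2).astype(int)
hsv=cv2.cvtColor(p,cv2.COLOR_RGB2HSV)
# stapler blue arm
vv,uu=np.nonzero((hsv[...,0]>100)&(hsv[...,0]<130)&(hsv[...,1]>130)&(hsv[...,2]>70))
k=(uu>295)&(uu<330)&(vv>125)&(vv<185)
Q=onplane("top",np.c_[uu[k],vv[k]],0.041)
print("stapler arm",cv2.minAreaRect((Q[:,:2]*1000).astype(np.float32)))
# tray rim
S=P[130:250,140:232].reshape(-1,3);S=S[(S[:,2]>0.021)&(S[:,2]<.032)&(S[:,1]>.05)&(S[:,1]<.26)]
print("tray rim",cv2.minAreaRect((S[:,:2]*1000).astype(np.float32)))
up=cv2.resize(g.astype(np.uint8),None,fx=4,fy=4,interpolation=cv2.INTER_CUBIC)
for n,(u,v) in dict(ob=(177,161),rd=(179,189),sq=(181,218),lg=(206,187)).items():
    lab=cv2.connectedComponents((up<70).astype(np.uint8))[1]
    m=(lab==lab[v*4,u*4]).astype(np.uint8)
    m=cv2.morphologyEx(m,cv2.MORPH_OPEN,np.ones((13,13)))
    vv,uu=np.nonzero(m); uv=np.c_[(uu-1.5)/4,(vv-1.5)/4]
    Q=onplane("top",uv,0.003)[:,:2]*1000
    print(n,cv2.minAreaRect(Q.astype(np.float32)),Q.mean(0).round(1),"z",np.nanmedian(P[v-2:v+3,u-2:u+3,2]).round(4))
print("plate z",np.nanmedian(P[146:149,196:215,2]))
E
```

```text
stapler arm ((611.7451782226562, -212.83456420898438), (126.93246459960938, 18.9334659576416), 8.196508407592773)
tray rim ((527.517822265625, 158.7240753173828), (327.8766174316406, 181.7177734375), 3.900123119354248)
ob ((616.6004028320312, 195.83758544921875), (76.62017059326172, 59.13020324707031), 3.546475648880005) [616.5 195.8] z 0.0131
rd ((529.3285522460938, 190.67056274414062), (37.660701751708984, 37.89545440673828), 88.2502212524414) [528.7 190.2] z 0.0137
sq ((558.1668701171875, -28.3822021484375), (1614.131591796875, 1158.8621826171875), 88.19898986816406) [486.1 -30.1] z 0.0133
lg ((534.01416015625, 110.61154174804688), (158.50372314453125, 52.537933349609375), 3.6046714782714844) [533.8 110.6] z 0.0125
plate z 0.023762607552289945
```

```bash
cat >> h.py <<'E'
from scipy.spatial.transform import Rotation as Ro
def go(x,y,z,yaw):
    s=robot.read_state();R=Ro.from_rotvec(s["orientation"])
    v=R.as_matrix(); cur=np.degrees(np.arctan2(v[1,0],v[0,0]))
    d=R.inv().apply(np.array([x,y,z])-s["tool_pos"])
    a=np.radians((yaw-cur+180)%360-180)
    print("t",round(s["t"],2),"pos",s["tool_pos"].round(4),"yaw",cur.round(2),"q",s["q"].round(2),"tilt",np.degrees(np.arccos(-v[2,2])).round(2),"-> d",d.round(4),"turn z",round(-a,4))
E
python3 -c "
from h import *
go(.612,-.213,.15,8.2)
go(.612,-.213,.028,8.2)"
```

```text
t 1.1 pos [ 0.1338 -0.5849  0.2296] yaw 12.88 q [-1.43  0.13  1.49  0.    1.52 -0.09] tilt 0.0 -> d [ 0.5491 -0.2559  0.0796] turn z 0.0817
t 1.1 pos [ 0.1338 -0.5849  0.2296] yaw 12.88 q [-1.43  0.13  1.49  0.    1.52 -0.09] tilt 0.0 -> d [ 0.5491 -0.2559  0.2016] turn z 0.0817
```

>>> {"fn": "move_arm", "kwargs": {
  "deltas": [0.02,-0.01,0.003,0,0,0,1,0.06,-0.03,0.009,0,0,0.01,1,0.115,-0.053,0.017,0,0,0.02,1,0.17,-0.079,0.025,0,0,0.03,1,0.225,-0.105,0.033,0,0,0.04,1,0.28,-0.13,0.04,0,0,0.05,1,0.335,-0.156,0.048,0,0,0.06,1,0.39,-0.182,0.056,0,0,0.07,1,0.445,-0.207,0.064,0,0,0.08,1,0.5,-0.233,0.072,0,0,0.082,1,0.535,-0.249,0.078,0,0,0.082,1,0.549,-0.256,0.08,0,0,0.082,1]
}}

```text
t: 2.6
tool_pos: [0.6129, -0.2098, 0.1487]
orientation: [-3.132, -0.229, 0.001]
force: [0.0, -0.3, -0.9]
opening: 0.0927
gripper_force: 0.0
```

```bash
python3 -c "
from h import *
go(.612,-.213,.028,8.2)"
```

```text
t 2.6 pos [ 0.6129 -0.2098  0.1487] yaw 8.36 q [-0.41  0.31  1.44  0.    1.4   1.02] tilt 0.08 -> d [-0.0013  0.0032  0.1207] turn z 0.0027
```

>>> {"fn": "move_arm", "kwargs": {
  "deltas": [0,0,0.025,0,0,0,1,0,0,0.055,0,0,0,1,0,0,0.085,0,0,0,1,0,0,0.108,0,0,0,1,0,0,0.12,0,0,0,1,0,0,0.122,0,0,0,1,0,0,0.122,0,0,0,0.5,0,0,0.122,0,0,0,0,0,0,0.122,0,0,0,0,0,0,0.122,0,0,0,0,0,0,0.122,0,0,0,0,0,0,0.122,0,0,0,0],
  "squeeze": 25
}}

```text
t: 4.1
tool_pos: [0.6118, -0.2129, 0.0276]
orientation: [-3.134, -0.224, 0.0]
force: [0.1, -0.2, 0.7]
opening: 0.0375
gripper_force: 0.0
```

```bash
python3 -c "
from h import *
s=robot.read_state();print(s['opening'],s['gripper_force'])
go(.612,-.213,.15,8.2)"
```

```text
0.0375297333819376 0.0
t 4.1 pos [ 0.6118 -0.2129  0.0276] yaw 8.18 q [-0.41  0.43  1.52 -0.    1.2   1.01] tilt 0.01 -> d [ 1.000e-04  1.000e-04 -1.224e-01] turn z -0.0003
```

Still closing; I'll finish the grip and lift.

>>> {"fn": "move_arm", "kwargs": {
  "deltas": [0,0,0,0,0,0,0,0,0,0,0,0,0,0,0,0,0,0,0,0,0,0,0,0,0,0,0,0,0,0,0,0,0,0,0,0,0,-0.01,0,0,0,0,0,0,-0.03,0,0,0,0,0,0,-0.06,0,0,0,0,0,0,-0.09,0,0,0,0,0,0,-0.115,0,0,0,0,0,0,-0.125,0,0,0,0,0,0,-0.125,0,0,0,0]
}}

```text
t: 5.6
tool_pos: [0.6125, -0.2132, 0.154]
orientation: [3.133, 0.224, 0.003]
force: [-0.6, -0.5, -2.5]
opening: 0.0202
gripper_force: 25.0
```

```bash
python3 -c "
from h import *
s=robot.read_state();print(s['opening'],s['gripper_force'])
p,d=robot.read_camera('side');cv2.imwrite('pics/s1.png',cv2.resize(p[60:300,120:420][:,:,::-1],None,fx=2.5,fy=2.5))
P=full('top',robot.read_camera('top')[1])
go(.532,.109,.153,3.6)"
```

```text
0.02019474592607811 24.990282962098718
t 5.7 pos [ 0.6113 -0.2127  0.1516] yaw 8.18 q [-0.41  0.3   1.43  0.    1.41  1.01] tilt 0.09 -> d [-0.0327 -0.3297 -0.0011] turn z 0.08
```

View pics/s1.png

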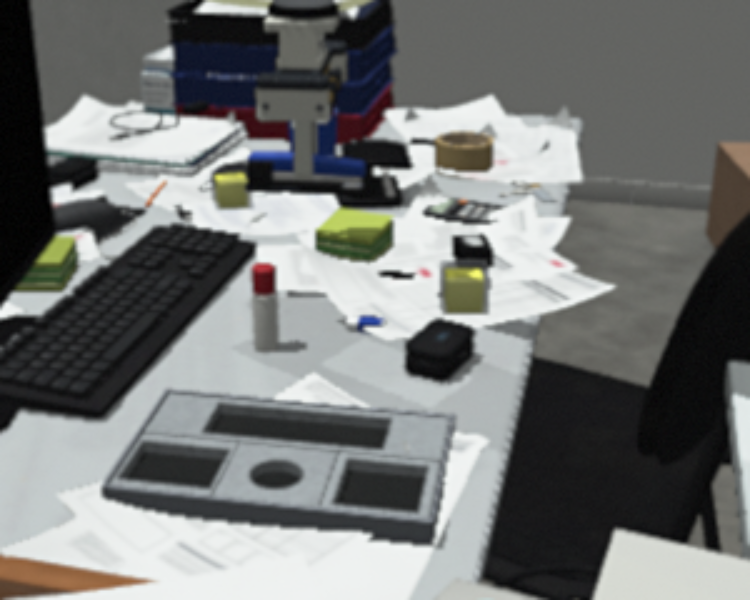

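```bash
python3 -c "
from h import *
for c in('side','top'):
    P=full(c,robot.read_camera(c)[1]).reshape(-1,3)
    for lo,hi in((.12,.132),(.14,.166)):
        Q=P[(P[:,2]>lo)&(P[:,2]<hi)&(abs(P[:,0]-.612)<.12)&(abs(P[:,1]+.213)<.05)]
        if len(Q):print(c,lo,len(Q),np.percentile(Q[:,0],[0,2,50,98,100]).round(3),Q.min(0).round(3),Q.max(0).round(3))
go(.532,.109,.153,3.6)
"
```

```text
side 0.12 219 [0.545 0.547 0.606 0.67  0.677] [ 0.545 -0.231  0.123] [ 0.677 -0.185  0.132]
side 0.14 422 [0.545 0.548 0.608 0.67  0.674] [ 0.545 -0.226  0.14 ] [ 0.674 -0.183  0.166]
top 0.12 89 [0.547 0.547 0.569 0.598 0.605] [ 0.547 -0.235  0.125] [ 0.605 -0.199  0.132]
top 0.14 151 [0.547 0.549 0.572 0.61  0.613] [ 0.547 -0.229  0.142] [ 0.613 -0.204  0.165]
t 5.8 pos [ 0.611  -0.2126  0.151 ] yaw 8.18 q [-0.41  0.3   1.43 -0.    1.41  1.01] tilt 0.15 -> d [-0.0325 -0.3296 -0.0015] turn z 0.0799
```

>>> {"fn": "move_arm", "kwargs": {
  "deltas": [-0.002,-0.015,0,0,0,0.005,0,-0.005,-0.05,0,0,0,0.02,0,-0.009,-0.09,0,0,0,0.03,0,-0.013,-0.13,0,0,0,0.04,0,-0.017,-0.17,0,0,0,0.05,0,-0.021,-0.21,0,0,0,0.06,0,-0.025,-0.25,0,0,0,0.07,0,-0.029,-0.285,0,0,0,0.08,0,-0.032,-0.312,0,0,0,0.08,0,-0.033,-0.326,0,0,0,0.08,0,-0.033,-0.33,0,0,0,0.08,0,-0.033,-0.33,0,0,0,0.08,0]
}}

```text
t: 7.3
tool_pos: [0.5323, 0.1086, 0.1525]
orientation: [3.14, 0.098, -0.0]
force: [-0.5, -0.3, -2.5]
opening: 0.0201
gripper_force: 25.0
```

>>> {"fn": "move_arm", "kwargs": {
  "deltas": [0,0,0.015,0,0,0,0,0,0,0.04,0,0,0,0,0,0,0.065,0,0,0,0,0,0,0.085,0,0,0,0,0,0,0.098,0,0,0,0,0,0,0.106,0,0,0,0,0,0,0.109,0,0,0,0,0,0,0.109,0,0,0,0]
}}

```text
t: 8.3
tool_pos: [0.5326, 0.109, 0.044]
orientation: [-3.14, -0.098, -0.001]
force: [-0.4, 0.8, -1.2]
opening: 0.0202
gripper_force: 25.0
```

```bash
python3 -c "
from h import *
go(.532,.109,.040,3.6)
p,d=robot.read_camera('side');cv2.imwrite('pics/s2.png',cv2.resize(p[140:310,130:350][:,:,::-1],None,fx=3,fy=3))
P=full('side',d).reshape(-1,3)
Q=P[(P[:,2]>.03)&(P[:,2]<.055)&(abs(P[:,0]-.532)<.12)&(abs(P[:,1]-.109)<.04)]
print(np.percentile(Q[:,0],[0,2,50,98,100]).round(3),Q.min(0),Q.max(0))"
```

```text
t 8.3 pos [0.5326 0.109  0.044 ] yaw 3.59 q [0.11 0.15 1.82 0.   1.17 1.62] tilt 0.04 -> d [-0.0006 -0.0001  0.004 ] turn z -0.0001
[0.467 0.469 0.523 0.594 0.597] [0.46745824 0.09373291 0.03001605] [0.5966777  0.13749726 0.05494228]
```

View pics/s2.png

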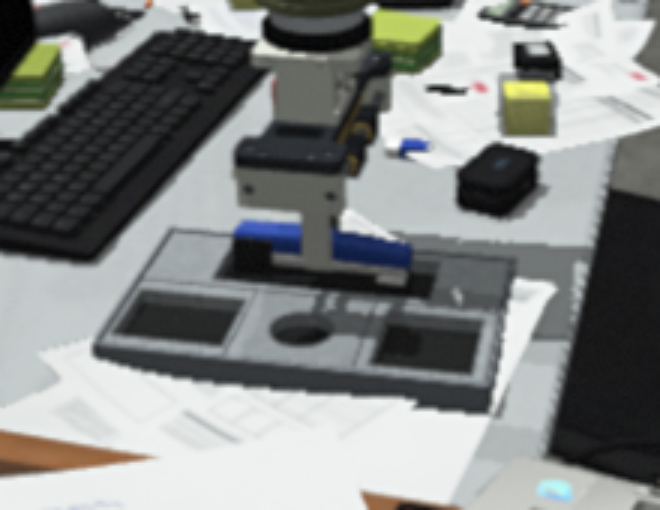

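The stapler sits over the long pocket at (325,255), inside both ends. Next I lower the last few mm.

>>> {"fn": "move_arm", "kwargs": {
  "deltas": [0,0,0.001,0,0,0,0,0,0,0.002,0,0,0,0,0,0,0.003,0,0,0,0,0,0,0.0035,0,0,0,0,0,0,0.0035,0,0,0,0]
}}

```text
t: 8.98
tool_pos: [0.5322, 0.109, 0.0401]
orientation: [3.14, 0.099, -0.0]
force: [0.1, 0.7, -1.9]
opening: 0.0202
gripper_force: 25.0
```

>>> {"fn": "move_arm", "kwargs": {
  "deltas": [0,0,0.0005,0,0,0,0,0,0,0.001,0,0,0,0,0,0,0.001,0,0,0,0,0,0,0.001,0,0,0,0]
}}

```text
t: 9.48
tool_pos: [0.5324, 0.1089, 0.0396]
orientation: [3.14, 0.099, 0.0]
force: [-4.2, -1.6, 4.7]
opening: 0.0201
gripper_force: 25.0
```

>>> {"fn": "move_arm", "kwargs": {
  "deltas": [0,0,0,0,0,0,0.35,0,0,0,0,0,0,0.4,0,0,0,0,0,0,0.4,0,0,0,0,0,0,0.4,0,0,-0.01,0,0,0,0.4,0,0,-0.04,0,0,0,0.4,0,0,-0.07,0,0,0,0.8,0,0,-0.1,0,0,0,0.8,0,0,-0.11,0,0,0,0.8,0,0,-0.11,0,0,0,0.8]
}}

```text
t: 10.72
tool_pos: [0.5327, 0.109, 0.1498]
orientation: [-3.14, -0.099, -0.002]
force: [0.6, -0.1, -0.4]
opening: 0.0717
gripper_force: 0.0
```

```bash
python3 -c "
from h import *
go(.446,-.353,.15,-71.2)
go(.446,-.353,.0265,-71.2)"
```

```text
t 10.72 pos [0.5327 0.109  0.1498] yaw 3.6 q [ 0.11  0.03  1.74 -0.    1.37  1.62] tilt 0.09 -> d [-1.156e-01  4.556e-01 -4.000e-04] turn z 1.3054
t 10.72 pos [0.5327 0.109  0.1498] yaw 3.6 q [ 0.11  0.03  1.74 -0.    1.37  1.62] tilt 0.09 -> d [-0.1157  0.4556  0.1231] turn z 1.3054
```

>>> {"fn": "move_arm", "kwargs": {
  "deltas": [-0.005,0.02,0,0,0,0.05,1,-0.015,0.06,0,0,0,0.17,1,-0.027,0.106,0,0,0,0.3,1,-0.039,0.152,0,0,0,0.43,1,-0.05,0.198,0,0,0,0.56,1,-0.062,0.244,0,0,0,0.69,1,-0.074,0.29,0,0,0,0.82,1,-0.085,0.335,0,0,0,0.95,1,-0.097,0.38,0,0,0,1.08,1,-0.107,0.42,0,0,0,1.2,1,-0.114,0.447,0,0,0,1.28,1,-0.116,0.456,0,0,0,1.305,1]
}}

```text
t: 12.22
tool_pos: [0.4431, -0.3547, 0.1475]
orientation: [2.551, -1.834, -0.004]
force: [-0.4, 0.8, 0.2]
opening: 0.093
gripper_force: 0.0
```

>>> {"fn": "move_arm", "kwargs": {
  "deltas": [0,0,0,0,0,0,1,0,0,0.01,0,0,0,1,0,0,0.035,0,0,0,1,0,0,0.06,0,0,0,1,0,0,0.08,0,0,0,1]
}}

```text
t: 12.85
tool_pos: [0.445, -0.3519, 0.0673]
orientation: [-2.556, 1.826, 0.002]
force: [-1.2, -0.7, -0.6]
opening: 0.0932
gripper_force: 0.0
```

```bash
python3 -c "
from h import *
go(.446,-.353,.0265,-71.2)
p,d=robot.read_camera('top');P=full('top',d).reshape(-1,3)
Q=P[(P[:,2]>.022)&(P[:,2]<.034)&(abs(P[:,0]-.446)<.035)&(abs(P[:,1]+.353)<.035)]
print(len(Q),Q.min(0),Q.max(0))
cv2.imwrite('pics/t3.png',cv2.resize(p[150:250,290:420][:,:,::-1],None,fx=5,fy=5))"
```

```text
t 12.85 pos [ 0.445  -0.3519  0.0673] yaw -71.07 q [-0.76  0.18  1.74  0.    1.22  2.05] tilt 0.08 -> d [ 0.0014 -0.0006  0.0408] turn z 0.0023
96 [ 0.41821711 -0.37381187  0.02230141] [ 0.4613973  -0.33113618  0.03326978]
```

View pics/t3.png

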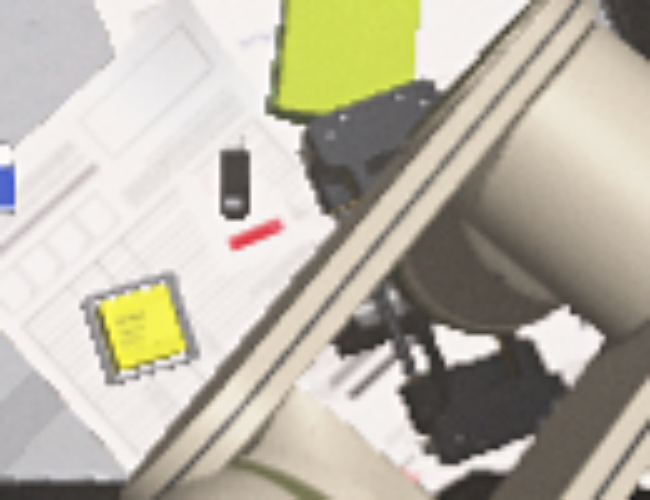

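>>> {"fn": "move_arm", "kwargs": {
  "deltas": [0,0,0.015,0,0,0,1,0,0,0.03,0,0,0,1,0,0,0.04,0,0,0,1,0,0,0.043,0,0,0,1,0,0,0.043,0,0,0,0.5,0,0,0.043,0,0,0,0,0,0,0.043,0,0,0,0,0,0,0.043,0,0,0,0,0,0,0.043,0,0,0,0,0,0,0.043,0,0,0,0,0,0,0.043,0,0,0,0],
  "squeeze": 25
}}

```text
t: 14.28
tool_pos: [0.4451, -0.3534, 0.0262]
orientation: [2.555, -1.828, 0.0]
force: [-0.1, 0.5, 1.4]
opening: 0.0449
gripper_force: 25.0
```

>>> {"fn": "move_arm", "kwargs": {
  "deltas": [0,0,-0.008,0,0,0,0,0,0,-0.03,0,0,0,0,0,0,-0.06,0,0,0,0,0,0,-0.09,0,0,0,0,0,0,-0.115,0,0,0,0,0,0,-0.125,0,0,0,0,0,0,-0.125,0,0,0,0,0,0,-0.125,0,0,0,0]
}}

```text
t: 15.28
tool_pos: [0.4445, -0.3528, 0.1497]
orientation: [-2.555, 1.828, 0.003]
force: [0.6, -1.3, -1.7]
opening: 0.0449
gripper_force: 25.0
```

```bash
python3 -c "
from h import *
s=robot.read_state();print(s['opening'],s['gripper_force'])
go(.6135,.193,.1515,3.6)
P=full('side',robot.read_camera('side')[1]).reshape(-1,3)
Q=P[(P[:,2]>.11)&(P[:,2]<.16)&(abs(P[:,0]-.446)<.05)&(abs(P[:,1]+.353)<.05)]
print(len(Q),np.percentile(Q,[1,50,99],axis=0).round(3))"
```

```text
0.044886159197955376 24.999629259109497
t 15.28 pos [ 0.4445 -0.3528  0.1497] yaw -71.18 q [-0.76  0.1   1.67  0.    1.37  2.05] tilt 0.12 -> d [-0.4621 -0.3361 -0.0013] turn z -1.3051
280 [[ 0.409 -0.37   0.125]
 [ 0.441 -0.333  0.147]
 [ 0.481 -0.318  0.159]]
```

>>> {"fn": "move_arm", "kwargs": {
  "deltas": [-0.015,-0.011,0,0,0,-0.04,0,-0.05,-0.036,0,0,0,-0.13,0,-0.09,-0.065,0,0,0,-0.25,0,-0.13,-0.094,0,0,0,-0.37,0,-0.17,-0.123,0,0,0,-0.48,0,-0.21,-0.152,0,0,0,-0.59,0,-0.25,-0.181,0,0,0,-0.7,0,-0.29,-0.21,0,0,0,-0.82,0,-0.33,-0.239,0,0,0,-0.93,0,-0.37,-0.268,0,0,0,-1.04,0,-0.41,-0.297,0,0,0,-1.16,0,-0.44,-0.318,0,0,0,-1.24,0]
}}

```text
t: 16.82
tool_pos: [0.6033, 0.169, 0.1504]
orientation: [-3.141, -0.007, 0.002]
force: [0.6, -0.5, -0.8]
opening: 0.0449
gripper_force: 25.0
```

```bash
python3 -c "
from h import *
go(.6135,.193,.1515,3.6)"
```

```text
t 16.82 pos [0.6033 0.169  0.1504] yaw 0.25 q [0.19 0.25 1.5  0.   1.39 1.76] tilt 0.07 -> d [ 0.0103 -0.024  -0.0011] turn z -0.0585
```

>>> {"fn": "move_arm", "kwargs": {
  "deltas": [0.006,-0.018,0,0,0,-0.05,0,0.009,-0.027,0,0,0,-0.065,0,0.009,-0.027,0,0,0,-0.065,0,0.009,-0.027,0.015,0,0,-0.065,0,0.009,-0.027,0.04,0,0,-0.065,0,0.009,-0.027,0.065,0,0,-0.065,0,0.009,-0.027,0.085,0,0,-0.065,0,0.009,-0.027,0.09,0,0,-0.065,0,0.009,-0.027,0.09,0,0,-0.065,0]
}}

```text
t: 17.95
tool_pos: [0.6132, 0.1924, 0.0611]
orientation: [3.14, 0.098, -0.0]
force: [0.2, 0.8, 0.4]
opening: 0.0449
gripper_force: 25.0
```

```bash
python3 -c "
from h import *
go(.6135,.193,.0385,3.6)
p,d=robot.read_camera('side');cv2.imwrite('pics/s4.png',cv2.resize(p[140:310,130:350][:,:,::-1],None,fx=3,fy=3))
P=full('side',d).reshape(-1,3)
Q=P[(P[:,2]>.034)&(P[:,2]<.06)&(abs(P[:,0]-.6135)<.05)&(abs(P[:,1]-.193)<.04)]
print(len(Q),np.percentile(Q,[1,50,99],axis=0).round(3))"
```

```text
t 17.95 pos [0.6132 0.1924 0.0611] yaw 3.57 q [ 0.22  0.38  1.52 -0.    1.25  1.73] tilt 0.02 -> d [ 0.0004 -0.0006  0.0226] turn z -0.0005
291 [[0.585 0.169 0.036]
 [0.602 0.215 0.049]
 [0.639 0.23  0.06 ]]
```

View pics/s4.png

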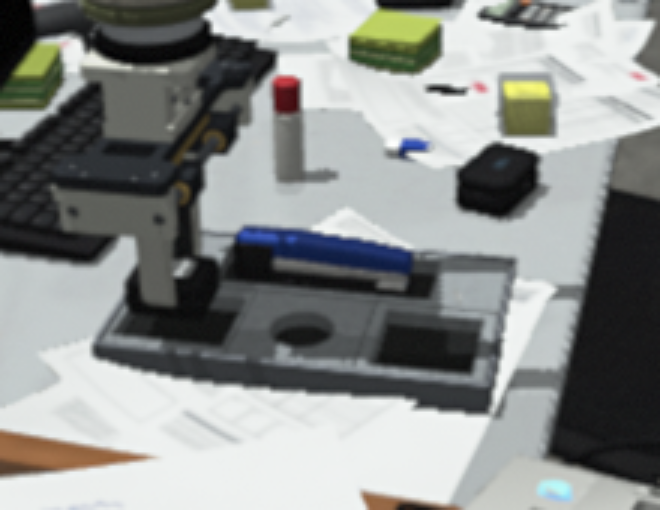

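The stapler lies in the long pocket (325,262) and the adapter hangs over the oblong pocket (175,290). Now I lower it.

>>> {"fn": "move_arm", "kwargs": {
  "deltas": [0,0,0.008,0,0,0,0,0,0,0.015,0,0,0,0,0,0,0.019,0,0,0,0,0,0,0.021,0,0,0,0,0,0,0.0215,0,0,0,0,0,0,0.0215,0,0,0,0]
}}

```text
t: 18.75
tool_pos: [0.6133, 0.1927, 0.0398]
orientation: [-3.14, -0.099, -0.0]
force: [-0.1, -0.1, -1.2]
opening: 0.0448
gripper_force: 25.0
```

>>> {"fn": "move_arm", "kwargs": {
  "deltas": [0,0,0.0005,0,0,0,0,0,0,0.001,0,0,0,0,0,0,0.0015,0,0,0,0,0,0,0.002,0,0,0,0,0,0,0.002,0,0,0,0]
}}

```text
t: 19.38
tool_pos: [0.6133, 0.1927, 0.0383]
orientation: [-3.14, -0.099, -0.0]
force: [-3.1, -0.7, 5.4]
opening: 0.0449
gripper_force: 25.0
```

>>> {"fn": "move_arm", "kwargs": {
  "deltas": [0,0,0,0,0,0,0.6,0,0,0,0,0,0,0.6,0,0,0,0,0,0,0.6,0,0,-0.008,0,0,0,0.6,0,0,-0.03,0,0,0,0.6,0,0,-0.06,0,0,0,0.8,0,0,-0.09,0,0,0,1,0,0,-0.112,0,0,0,1,0,0,-0.112,0,0,0,1,0,0,-0.112,0,0,0,1]
}}

```text
t: 20.62
tool_pos: [0.613, 0.1926, 0.1495]
orientation: [3.14, 0.099, -0.0]
force: [0.3, -1.2, 0.5]
opening: 0.093
gripper_force: 0.0
```

```bash
python3 -c "
from h import *
go(.436,-.218,.15,15.1)"
```

```text
t 20.62 pos [0.613  0.1926 0.1495] yaw 3.6 q [0.22 0.29 1.45 0.   1.4  1.73] tilt 0.0 -> d [-0.2024  0.3987 -0.0004] turn z -0.2007
```

>>> {"fn": "move_arm", "kwargs": {
  "deltas": [-0.008,0.016,0,0,0,-0.01,1,-0.025,0.05,0,0,0,-0.03,1,-0.045,0.088,0,0,0,-0.05,1,-0.065,0.127,0,0,0,-0.07,1,-0.085,0.166,0,0,0,-0.09,1,-0.105,0.206,0,0,0,-0.11,1,-0.125,0.245,0,0,0,-0.13,1,-0.145,0.285,0,0,0,-0.15,1,-0.165,0.325,0,0,0,-0.17,1,-0.183,0.36,0,0,0,-0.19,1,-0.197,0.388,0,0,0,-0.2,1,-0.202,0.399,0,0,0,-0.2,1]
}}

```text
t: 22.12
tool_pos: [0.4347, -0.2195, 0.1486]
orientation: [-3.114, -0.408, 0.002]
force: [-0.4, -0.0, 0.2]
opening: 0.0927
gripper_force: 0.0
```

>>> {"fn": "move_arm", "kwargs": {
  "deltas": [0,0,0,0,0,0,1,0,0,0.01,0,0,0,1,0,0,0.035,0,0,0,1,0,0,0.06,0,0,0,1,0,0,0.07,0,0,0,1,0,0,0.07,0,0,0,1]
}}

```text
t: 22.88
tool_pos: [0.4362, -0.2172, 0.0787]
orientation: [-3.113, -0.413, 0.002]
force: [0.4, 0.3, -0.2]
opening: 0.093
gripper_force: 0.0
```

```bash
python3 -c "
from h import *
go(.436,-.218,.031,15.1)
p,d=robot.read_camera('side');cv2.imwrite('pics/s5.png',cv2.resize(p[90:230,200:400][:,:,::-1],None,fx=3.5,fy=3.5))"
```

```text
t 22.88 pos [ 0.4362 -0.2172  0.0787] yaw 15.11 q [-0.57 -0.04  1.95  0.    1.23  0.74] tilt 0.12 -> d [-0.0003  0.0008  0.0477] turn z 0.0002
```

View pics/s5.png

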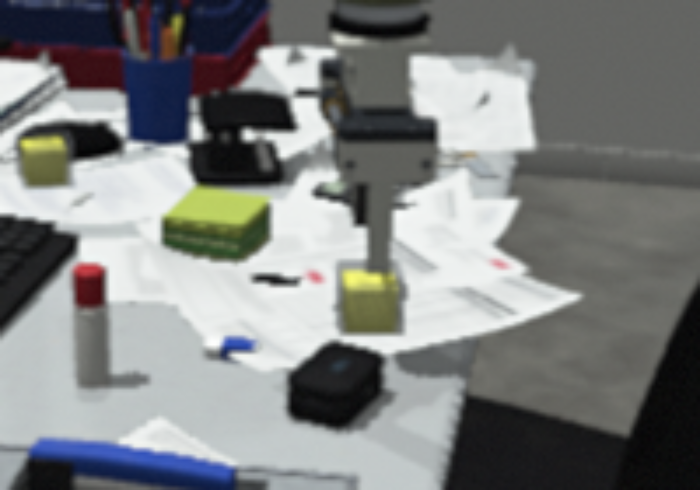

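The gripper is centred over the flag box at (370,300); I go down and close on it.

>>> {"fn": "move_arm", "kwargs": {
  "deltas": [0,0,0.015,0,0,0,1,0,0,0.035,0,0,0,1,0,0,0.045,0,0,0,1,0,0,0.048,0,0,0,1,0,0,0.048,0,0,0,0.6,0,0,0.048,0,0,0,0,0,0,0.048,0,0,0,0,0,0,0.048,0,0,0,0,0,0,0.048,0,0,0,0,0,0,0.048,0,0,0,0,0,0,0.048,0,0,0,0],
  "squeeze": 15
}}

```text
t: 24.3
tool_pos: [0.4367, -0.2183, 0.0318]
orientation: [3.114, 0.412, 0.0]
force: [-0.6, 0.0, 2.9]
opening: 0.0524
gripper_force: 15.0
```

>>> {"fn": "move_arm", "kwargs": {
  "deltas": [0,0,-0.008,0,0,0,0,0,0,-0.03,0,0,0,0,0,0,-0.06,0,0,0,0,0,0,-0.09,0,0,0,0,0,0,-0.112,0,0,0,0,0,0,-0.12,0,0,0,0,0,0,-0.12,0,0,0,0]
}}

```text
t: 25.18
tool_pos: [0.4367, -0.2183, 0.1518]
orientation: [3.114, 0.412, 0.001]
force: [-0.3, 0.7, -0.9]
opening: 0.0523
gripper_force: 15.0
```

```bash
python3 - <<'E'
from h import *
s=robot.read_state();print(s['opening'],s['gripper_force'])
# square pocket from a fresh top picture
p,d=robot.read_camera('top');P=full('top',d)
Q=P[205:232,165:198]; F=Q[(Q[...,2]<.017)&(Q[...,2]>.009)&(abs(Q[...,0]-.443)<.05)&(abs(Q[...,1]-.182)<.05)]
print("sq floor",len(F),np.percentile(F,[1,50,99],axis=0).round(3),cv2.minAreaRect((F[:,:2]*1000).astype(np.float32)))
cv2.imwrite('pics/t6.png',cv2.resize(p[125:245,140:240][:,:,::-1],None,fx=5,fy=5,interpolation=cv2.INTER_CUBIC))
go(.442,.182,.15,3.6)
S=full('side',robot.read_camera('side')[1]).reshape(-1,3)
Q=S[(S[:,2]>.10)&(S[:,2]<.15)&(abs(S[:,0]-.436)<.06)&(abs(S[:,1]+.217)<.06)];print(np.percentile(Q,[1,50,99],axis=0).round(3))
E
```

```text
0.05231649160379962 14.996980279684067
sq floor 460 [[0.407 0.139 0.009]
 [0.441 0.181 0.013]
 [0.475 0.215 0.017]] ((439.0480651855469, 176.4666748046875), (80.88784790039062, 73.96209716796875), 89.0359878540039)
t 25.23 pos [ 0.4363 -0.218   0.151 ] yaw 15.06 q [-0.57 -0.12  1.89 -0.    1.38  0.74] tilt 0.05 -> d [ 0.1095 -0.3848  0.0011] turn z 0.2
[[ 0.403 -0.225  0.121]
 [ 0.43  -0.193  0.134]
 [ 0.463 -0.178  0.15 ]]
```

View pics/t6.png

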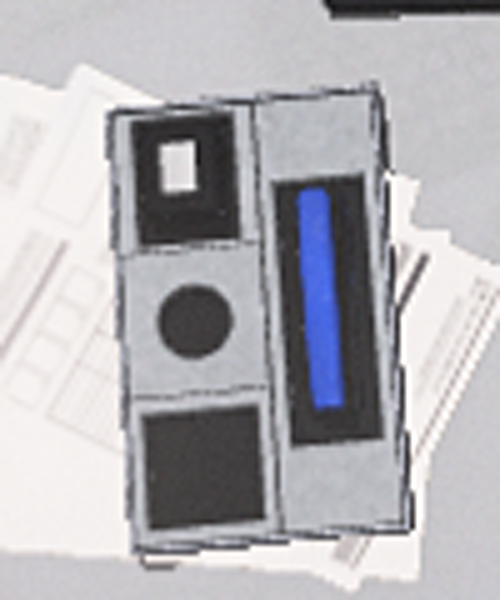

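The picture shows the adapter in the oblong pocket (185,178), the stapler in the long pocket (318,300), the empty square pocket at (208,467) and the round one at (196,321).

>>> {"fn": "move_arm", "kwargs": {
  "deltas": [0.004,-0.015,0,0,0,0.01,0,0.014,-0.05,0,0,0,0.03,0,0.025,-0.088,0,0,0,0.05,0,0.036,-0.126,0,0,0,0.07,0,0.047,-0.165,0,0,0,0.09,0,0.058,-0.203,0,0,0,0.11,0,0.069,-0.242,0,0,0,0.13,0,0.08,-0.28,0,0,0,0.15,0,0.091,-0.319,0,0,0,0.17,0,0.1,-0.353,0,0,0,0.19,0,0.107,-0.377,0,0,0,0.2,0,0.11,-0.385,0,0,0,0.2,0]
}}

```text
t: 26.78
tool_pos: [0.4416, 0.1837, 0.1509]
orientation: [3.14, 0.102, -0.002]
force: [-0.3, 0.3, -0.1]
opening: 0.0521
gripper_force: 15.0
```

>>> {"fn": "move_arm", "kwargs": {
  "deltas": [0,0,0,0,0,0,0,0,0,0.012,0,0,0,0,0,0,0.035,0,0,0,0,0,0,0.06,0,0,0,0,0,0,0.08,0,0,0,0,0,0,0.085,0,0,0,0,0,0,0.085,0,0,0,0]
}}

```text
t: 27.65
tool_pos: [0.4426, 0.1815, 0.0664]
orientation: [3.14, 0.097, -0.001]
force: [0.3, 0.3, -0.7]
opening: 0.052
gripper_force: 15.0
```

```bash
python3 -c "
from h import *
go(.442,.182,.0438,3.6)
p,d=robot.read_camera('side');cv2.imwrite('pics/s7.png',cv2.resize(p[140:310,130:350][:,:,::-1],None,fx=3,fy=3))
P=full('side',d).reshape(-1,3)
Q=P[(P[:,2]>.034)&(P[:,2]<.08)&(abs(P[:,0]-.442)<.05)&(abs(P[:,1]-.182)<.05)]
print(len(Q),np.percentile(Q,[1,50,99],axis=0).round(3))"
```

```text
t 27.65 pos [0.4426 0.1815 0.0664] yaw 3.55 q [ 0.28 -0.05  1.99 -0.    1.21  1.79] tilt 0.05 -> d [-0.0006 -0.0005  0.0226] turn z -0.0008
695 [[0.413 0.156 0.035]
 [0.432 0.208 0.064]
 [0.466 0.225 0.08 ]]
```

View pics/s7.png

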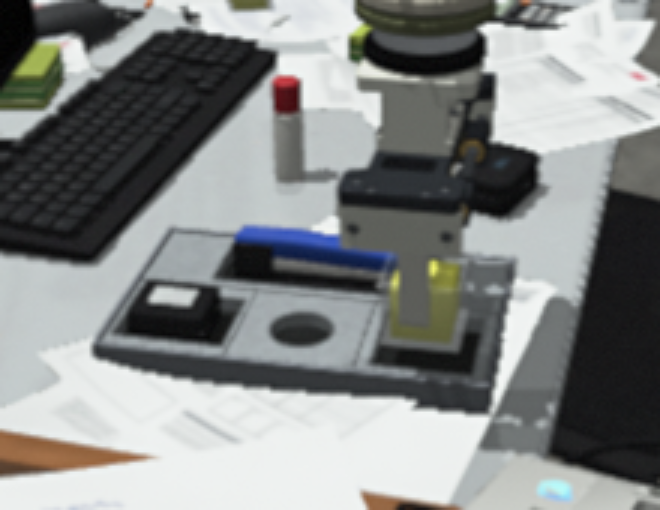

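The adapter sits flat at (175,308), and the flag box hangs over the square pocket at (425,310).

>>> {"fn": "move_arm", "kwargs": {
  "deltas": [0,0,0.008,0,0,0,0,0,0,0.015,0,0,0,0,0,0,0.019,0,0,0,0,0,0,0.021,0,0,0,0,0,0,0.022,0,0,0,0,0,0,0.022,0,0,0,0]
}}

```text
t: 28.45
tool_pos: [0.4429, 0.1822, 0.0447]
orientation: [-3.14, -0.099, -0.0]
force: [-0.5, 0.1, -0.4]
opening: 0.0523
gripper_force: 15.0
```

>>> {"fn": "move_arm", "kwargs": {
  "deltas": [0,0,0.0005,0,0,0,0,0,0,0.001,0,0,0,0,0,0,0.0015,0,0,0,0,0,0,0.0015,0,0,0,0]
}}

```text
t: 28.95
tool_pos: [0.443, 0.1822, 0.0438]
orientation: [-3.14, -0.099, -0.0]
force: [-2.8, -0.8, 5.7]
opening: 0.0527
gripper_force: 15.0
```

>>> {"fn": "move_arm", "kwargs": {
  "deltas": [0,0,0,0,0,0,0.68,0,0,0,0,0,0,0.68,0,0,0,0,0,0,0.68,0,0,-0.008,0,0,0,0.68,0,0,-0.03,0,0,0,0.68,0,0,-0.06,0,0,0,0.8,0,0,-0.09,0,0,0,0.8,0,0,-0.12,0,0,0,0.8,0,0,-0.145,0,0,0,0.8,0,0,-0.15,0,0,0,0.8,0,0,-0.15,0,0,0,0.8]
}}

```text
t: 30.32
tool_pos: [0.4428, 0.1821, 0.193]
orientation: [-3.14, -0.099, -0.0]
force: [0.1, 0.1, -0.1]
opening: 0.0742
gripper_force: 0.0
```

```bash
python3 - <<'E'
from h import *
go(.617,-.074,.193,3.6)
p,d=robot.read_camera('top');P=full('top',d).reshape(-1,3)
Q=P[(P[:,2]>.085)&(P[:,2]<.1)&(abs(P[:,0]-.617)<.03)&(abs(P[:,1]+.074)<.03)]
if len(Q):print("glue top",len(Q),Q.mean(0).round(4),cv2.minEnclosingCircle((Q[:,:2]*1000).astype(np.float32)))
S=full('side',robot.read_camera('side')[1]).reshape(-1,3)
Q=S[(S[:,2]>.02)&(S[:,2]<.1)&(abs(S[:,0]-.617)<.03)&(abs(S[:,1]+.074)<.03)]
print(len(Q),np.percentile(Q,[1,50,99],axis=0).round(3))
for h in(.012,.024):print("round",onplane('top',[179.2-.1,189.2-.1],h))
E
```

```text
t 30.32 pos [0.4428 0.1821 0.193 ] yaw 3.6 q [ 0.28 -0.18  1.86  0.    1.46  1.79] tilt 0.02 -> d [ 0.1578  0.2666 -0.    ] turn z -0.0001
glue top 65 [ 0.6179 -0.0738  0.0918] ((618.618896484375, -73.41572570800781), 12.606722831726074)
290 [[ 0.604 -0.079  0.02 ]
 [ 0.614 -0.063  0.059]
 [ 0.629 -0.056  0.092]]
round [[0.52695369 0.1865523  0.012     ]]
round [[0.52485483 0.18415605 0.024     ]]
```

>>> {"fn": "move_arm", "kwargs": {
  "deltas": [0.008,0.014,0,0,0,0,0.8,0.028,0.047,0,0,0,0,0.8,0.05,0.085,0,0,0,0,0.8,0.073,0.124,0,0,0,0,0.8,0.096,0.162,0,0,0,0,0.8,0.119,0.2,0,0,0,0,0.8,0.139,0.235,0,0,0,0,0.8,0.153,0.258,0,0,0,0,0.8,0.1575,0.266,0,0,0,0,0.8,0.1575,0.266,0,0,0,0,0.8,0.1575,0.266,0,0,0,0,0.8]
}}

```text
t: 31.8
tool_pos: [0.6162, -0.0727, 0.1929]
orientation: [-3.14, -0.1, 0.001]
force: [-0.4, 0.1, -0.1]
opening: 0.0742
gripper_force: 0.0
```

>>> {"fn": "move_arm", "kwargs": {
  "deltas": [0,0,0.015,0,0,0,0.8,0,0,0.04,0,0,0,0.8,0,0,0.07,0,0,0,0.8,0,0,0.1,0,0,0,0.8,0,0,0.125,0,0,0,0.8,0,0,0.136,0,0,0,0.8,0,0,0.137,0,0,0,0.8,0,0,0.137,0,0,0,0.8]
}}

```text
t: 32.8
tool_pos: [0.6174, -0.0735, 0.0572]
orientation: [3.14, 0.099, 0.003]
force: [-0.3, -0.1, -0.2]
opening: 0.0745
gripper_force: 0.0
```

>>> {"fn": "move_arm", "kwargs": {
  "deltas": [0,0,0,0,0,0,0.5,0,0,0,0,0,0,0.35,0,0,0,0,0,0,0.25,0,0,0,0,0,0,0.2,0,0,0,0,0,0,0,0,0,0,0,0,0,0,0,0,0,0,0,0,0,0,0,0,0,0,0,0,0,0,0,0,0,0,0],
  "squeeze": 10
}}

```text
t: 33.92
tool_pos: [0.6166, -0.0735, 0.0561]
orientation: [-3.14, -0.099, 0.0]
force: [-0.3, -0.2, -0.5]
opening: 0.0256
gripper_force: 10.0
```

>>> {"fn": "move_arm", "kwargs": {
  "deltas": [0,0,-0.008,0,0,0,0,0,0,-0.03,0,0,0,0,0,0,-0.06,0,0,0,0,0,0,-0.09,0,0,0,0,0,0,-0.115,0,0,0,0,0,0,-0.13,0,0,0,0,0,0,-0.13,0,0,0,0]
}}

```text
t: 34.8
tool_pos: [0.6175, -0.0736, 0.1877]
orientation: [3.139, 0.099, 0.004]
force: [1.0, 0.4, -0.1]
opening: 0.0259
gripper_force: 10.0
```

>>> {"fn": "move_arm", "kwargs": {
  "deltas": [-0.003,-0.012,0,0,0,0,0,-0.012,-0.042,0,0,0,0,0,-0.022,-0.08,0,0,0,0,0,-0.033,-0.12,0,0,0,0,0,-0.044,-0.16,0,0,0,0,0,-0.055,-0.2,0,0,0,0,0,-0.065,-0.236,0,0,0,0,0,-0.071,-0.258,0,0,0,0,0,-0.0735,-0.2655,0,0,0,0,0,-0.0735,-0.2655,0,0,0,0,0,-0.0735,-0.2655,0.02,0,0,0,0,-0.0735,-0.2655,0.04,0,0,0,0]
}}

```text
t: 36.3
tool_pos: [0.5266, 0.186, 0.1442]
orientation: [3.14, 0.097, -0.001]
force: [-0.2, 0.4, -0.7]
opening: 0.0256
gripper_force: 10.0
```

>>> {"fn": "move_arm", "kwargs": {
  "deltas": [0,0,0.02,0,0,0,0,0,0,0.04,0,0,0,0,0,0,0.055,0,0,0,0,0,0,0.06,0,0,0,0,0,0,0.06,0,0,0,0]
}}

```text
t: 36.92
tool_pos: [0.5267, 0.1869, 0.086]
orientation: [3.14, 0.099, -0.0]
force: [0.1, -0.5, -0.5]
opening: 0.0255
gripper_force: 10.0
```

```bash
python3 -c "
from h import *
go(.527,.187,.068,3.6)
p,d=robot.read_camera('side');cv2.imwrite('pics/s8.png',cv2.resize(p[140:310,130:350][:,:,::-1],None,fx=3,fy=3))"
```

```text
t 36.92 pos [0.5267 0.1869 0.086 ] yaw 3.6 q [0.25 0.14 1.75 0.   1.25 1.76] tilt 0.01 -> d [ 0.0003 -0.      0.018 ] turn z 0.0
```

View pics/s8.png

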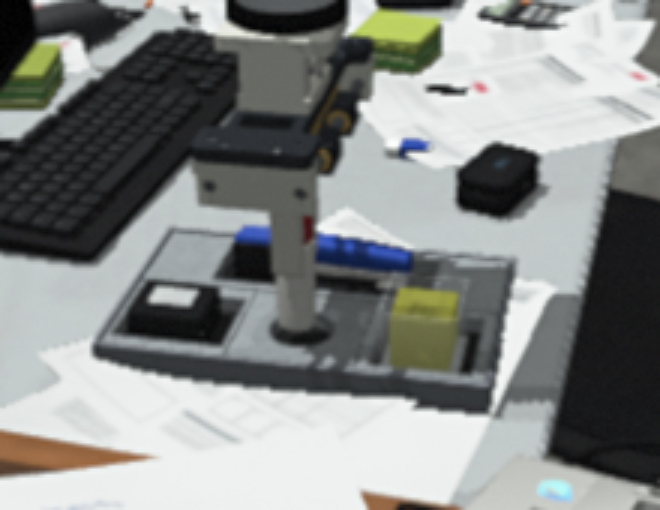

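```bash
python3 - <<'E'
from h import *
z=np.load("side0.npz");p0=z["p"]
up=cv2.resize(p0.max(2),None,fx=4,fy=4,interpolation=cv2.INTER_CUBIC)
m=cv2.connectedComponents((up<75).astype(np.uint8))[1]
l=m[249*4,230*4];print(l)
vv,uu=np.nonzero(m==l);uv=np.c_[(uu-1.5)/4,(vv-1.5)/4]
print(len(uv),uv.min(0),uv.max(0))
Q=onplane('side',uv,.024);print("round rim (side)",Q.min(0).round(4),Q.max(0).round(4),cv2.minEnclosingCircle((Q[:,:2]*1000).astype(np.float32)))
S=full('side',robot.read_camera('side')[1]).reshape(-1,3)
for lo,hi in((.03,.04),(.04,.05)):
    Q=S[(S[:,2]>lo)&(S[:,2]<hi)&(abs(S[:,0]-.527)<.03)&(abs(S[:,1]-.187)<.03)]
    print(len(Q),np.percentile(Q,[2,50,98],axis=0).round(4))
E
```

```text
97
2337 [220.375 244.625] [239.375 254.375]
round rim (side) [0.5052 0.1711 0.024 ] [0.5449 0.2076 0.024 ] ((525.0028686523438, 190.37294006347656), 19.935108184814453)
47 [[0.5154 0.1908 0.0314]
 [0.5246 0.1985 0.0361]
 [0.54   0.2023 0.0396]]
55 [[0.5154 0.1903 0.0403]
 [0.5245 0.1991 0.045 ]
 [0.5396 0.203  0.0496]]
```

Side-camera depth puts the glue stick within about 3 mm of the pocket centre, with 9 mm of slack. I lower it.

>>> {"fn": "move_arm", "kwargs": {
  "deltas": [-0.001,0,0.006,0,0,0,0,-0.001,0,0.012,0,0,0,0,-0.001,0,0.015,0,0,0,0,-0.001,0,0.017,0,0,0,0,-0.001,0,0.0175,0,0,0,0,-0.001,0,0.0175,0,0,0,0]
}}

```text
t: 37.78
tool_pos: [0.5257, 0.1869, 0.0687]
orientation: [-3.14, -0.099, -0.0]
force: [0.3, 0.3, 0.3]
opening: 0.0255
gripper_force: 10.0
```

>>> {"fn": "move_arm", "kwargs": {
  "deltas": [0,0,0.0005,0,0,0,0,0,0,0.001,0,0,0,0,0,0,0.001,0,0,0,0]
}}

```text
t: 38.15
tool_pos: [0.5259, 0.1869, 0.068]
orientation: [-3.14, -0.099, -0.001]
force: [-0.1, -0.9, 3.0]
opening: 0.0256
gripper_force: 10.0
```

>>> {"fn": "move_arm", "kwargs": {
  "deltas": [0,0,0,0,0,0,0.35,0,0,0,0,0,0,0.45,0,0,0,0,0,0,0.5,0,0,0,0,0,0,0.5,0,0,-0.01,0,0,0,0.5,0,0,-0.035,0,0,0,0.5,0,0,-0.065,0,0,0,0.5,0,0,-0.095,0,0,0,0.5,0,0,-0.12,0,0,0,0.5,0,0,-0.13,0,0,0,0.5,0,0,-0.13,0,0,0,0.5]
}}

```text
t: 39.52
tool_pos: [0.5261, 0.1869, 0.1983]
orientation: [-3.14, -0.099, -0.002]
force: [0.0, 0.3, 0.3]
opening: 0.0462
gripper_force: 0.0
```

>>> {"fn": "move_arm", "kwargs": {
  "deltas": [-0.005,0.015,0,0,0,0,0.5,-0.015,0.045,0,0,0,0,0.5,-0.025,0.085,0,0,0,0,0.5,-0.035,0.125,0,0,0,0,0.5,-0.045,0.165,0,0,0,0,0.5,-0.055,0.205,0,0,0,0,0.5,-0.065,0.24,0,0,0,0,0.5,-0.07,0.26,0,0,0,0,0.5,-0.07,0.265,0,0,0,0,0.5,-0.07,0.265,0,0,0,0,0.5]
}}

```text
t: 40.78
tool_pos: [0.4719, -0.082, 0.1969]
orientation: [-3.139, -0.097, 0.002]
force: [-0.5, 0.4, 0.2]
opening: 0.0465
gripper_force: 0.0
```

```bash
python3 - <<'E'
from h import *
p,d=robot.read_camera('top');t=full('top',d)
q,e=robot.read_camera('side');S=full('side',e).reshape(-1,3);T=t.reshape(-1,3)
a=cv2.resize(p[125:245,140:260][:,:,::-1],(500,500),interpolation=cv2.INTER_CUBIC)
b=cv2.resize(q[150:300,140:340][:,:,::-1],(780,585),interpolation=cv2.INTER_CUBIC)
cv2.imwrite('pics/fs.png',b);cv2.imwrite('pics/ft.png',a)
for n,x,y,w,h in(("stapler",.532,.109,.08,.053),("adapter",.613,.193,.03,.040),("flag",.443,.182,.03,.060),("glue",.526,.187,.02,.104)):
    for P in(T,S):
        Q=P[(abs(P[:,0]-x)<w)&(abs(P[:,1]-y)<.025)&(P[:,2]>h-.006)&(P[:,2]<h+.01)]
        print(n,h,len(Q),np.median(Q,axis=0).round(4) if len(Q) else"",np.percentile(Q[:,2],[5,95]).round(4) if len(Q) else"")
E
```

```text
stapler 0.053 260 [0.5461 0.109  0.051 ] [0.0475 0.0557]
stapler 0.053 193 [0.5319 0.1149 0.0498] [0.0473 0.0524]
adapter 0.04 275 [0.6148 0.1906 0.0402] [0.0356 0.0442]
adapter 0.04 343 [0.6113 0.1999 0.0389] [0.0349 0.0406]
flag 0.06 115 [0.4421 0.1862 0.0559] [0.0541 0.0617]
flag 0.06 99 [0.441  0.1607 0.0578] [0.0542 0.0603]
glue 0.104 70 [0.5279 0.1859 0.1036] [0.1003 0.1079]
glue 0.104 92 [0.5252 0.1929 0.1028] [0.099  0.1044]
```

View pics/fs.png

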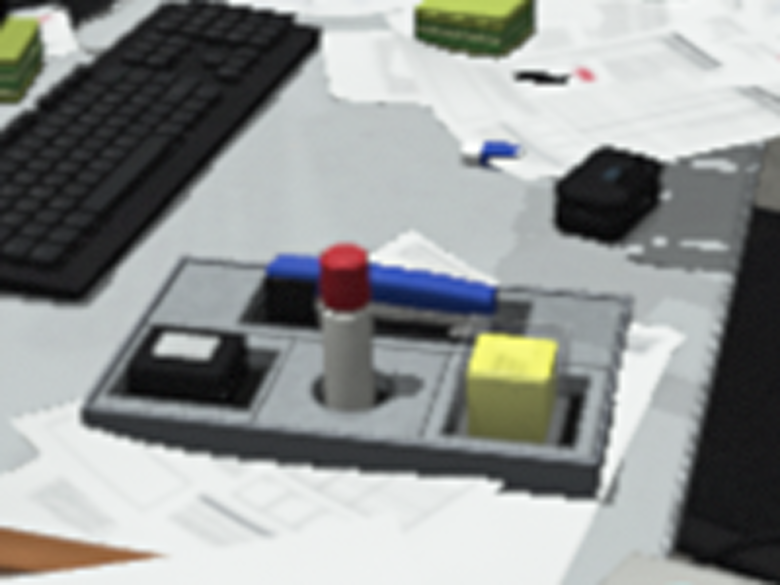

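View pics/ft.png

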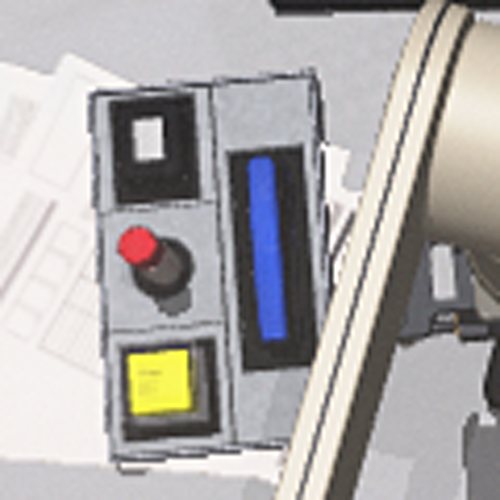

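Both views show all four items in their pockets: adapter (190,365), glue stick (347,330), flag box (512,390) and stapler (380,285) in the side view. Their tops match resting flat on the pocket floors, and the look-alikes were not touched.

```bash
python3 -c "
from plant import robot
print(robot.close_job())"
```

```text
the job is handed in; nothing more can be done
None
```

The kit is packed and handed in at about 41 s: stapler, adapter, flag box and glue stick each rest on their pocket floors by the final depth readings, and I left the two look-alikes alone; no verdict came back.

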